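Scraper back into its slanted rack slot

TASK

Take the red-handled flat scraper out of the deep narrow bin and put it back in the slotted rack: slide its blade edge-first into the slanted slot of the red block, keeping hold of it until the blade is home on the slot's floor, then let go and leave it there. Leave the jar, spanner, pliers and fan hubs where they are.

Things in the scene. Friction and masses are not known exactly. Their poses are not given: they have to be found in the camera images.
- scraper: Flat scraper, 190 mm long, 0.16 kg. Origin: middle of the blade's leading edge (tip); z runs along the tool to the handle end, x across the blade, y square to its flat faces. Steel blade 56 mm wide, 4 thick, z 0 to 80; neck 34 x 12 to z 86; red handle 26 (x) by 20 (y) to z 190. Same either way round. Stands blade down in the bin, leaning about 10 degrees along its long side.
- scraper_tip (a point): Middle of the scraper blade's straight leading edge (z = 0 of the scraper).
- scraper_grip (a point): Point on the centre line of the scraper's handle, 150 mm from the tip and 40 mm from the handle end; the handle is 20 mm thick here.
- bin: Deep narrow grey sheet-metal bin, fixed, open on top: outside 76 mm (its x) by 30 mm (its y) by 95 mm high, walls 3 mm. Inside, the floor slopes down towards -x by 10 degrees, from 17 to 4 mm above the underside, so the scraper in it leans towards -x. Origin at the centre of its underside, z up.
- rack: Flat wooden base board of the rack, fixed, 130 x 280 x 8 mm, origin at the centre of its underside. The three slot blocks stand side by side on it along its y, 85 mm apart, in any order.
- slot_red: Red slot block, fixed on the rack, 88 x 62 x 76 mm, leaning 35 degrees forward (top towards its -x), highest edge 118 mm over its origin, which is the centre of its underside; y square to the slot's broad faces, z up. The slot runs down the middle of the leaning block: 62 mm deep, 64 long (in the x-z plane), 9 wide (along y), rim bevelled 5 mm.
- red_mouth (a point): Centre of the red block's slot mouth, in the plane of the block's slanted top.
- red_floor (a point): Centre of the red block's slot floor, 62 mm from the mouth; the line from mouth to floor is the way the blade goes in.
- slot_blue: Blue slot block, same shape as the red one, stays empty.
- slot_yellow: Yellow slot block, same shape as the red one, stays empty.
- jar: Clear glass jar with a steel twist cap, 68 mm across, 100 mm high, origin at the centre of its underside.
- spanner: Steel spanner, 180 mm, lying flat along its x.
- pliers: Red-handled pliers, 175 mm long, lying flat along their x, handles towards -x; origin below the pivot.
- hub0: White plastic fan hub, about 74 mm across its blade stubs, 30 mm high.
- hub1: White plastic fan hub, as hub0.
- hub2: White plastic fan hub, as hub0.

How it is judged:
By the outcome, as a careful person would: the job done as asked, in the order asked, and still so for the second after the job is handed in, with the robot touching nothing.
It also fails if it takes over 51 s, if anything falls off the work surface, if the arm or the gripper's body presses on something with over 40 N, if the wrist force passes 120 N, or if a joint passes its speed limit or range.

ROBOT

A 6-joint arm with a two-finger parallel gripper is mounted at the origin on the work surface. World frame = base frame: x ahead of the robot, y to its left, z up, the work surface at z = 0. Lengths are in m, angles in rad, forces in N, time in s.
With the tool pointing down it reaches from about 0.35 to 0.775 m from the base axis. Payload 5.5 kg.
Tool frame: the origin (TCP) lies midway between the tips of the shut fingers; the grasp point (between the pads) lies 19 mm behind it; z points along the fingers, y is the line along which they close (so a half turn about z gives the same grasp; the last joint's range is limited). The gripper opens to 85 mm and grips with 20 to 120 N. Pads are 22 mm wide; open, the fingers measure 114 mm over their backs; the gripper's body (76 mm by 85 mm) begins 54 mm behind the grasp point. The pads swing forward as they close: fully open they stand 13 mm farther back than shut.
Start: joints at [1.14, 0.313, 0.046, 1.304, 0, 1.431], TCP at [0.165, 0.551, 0.231] pointing down, gripper open.
Joint ranges: [-2.76, 2.76], [-0.86, 1.69], [-1.03, 1.26], [-2.2, 2.34], [-1.47, 1.5], [-3.14, 3.14]. Speed limits (rad/s): [2.57, 2.57, 3.14, 3.14, 3.14, 3.14].

INTERFACE

Orientations are given as a unit quaternion [w, x, y, z].
In Python, from workcell import env gives the robot as it stands. The module is installed in compiled form; this text tells all that it offers.
- The arm moves only by the tool servo_tool, never from a script. Its argument "increments" is a list of rows, each an object of numbers: "grip": the closure, from 0 (fully open) to 1 (shut); "x", "y", "z": the shift along the tool's x, y, z in mm; "roll": the turn about the tool's z in degrees. In form: [{"grip": .., "x": .., "y": .., "z": .., "roll": ..}, ...]. A call has 1 to 5 rows; each row shifts and turns the commanded pose from where the row before left it, along the tool's axes as they then stand; what a row does not reach is not made up. A row lasts 1/12 s, in which the tool goes at most 41.7 mm and 7.16 degrees, less where a joint would pass 70% of its speed; a pose out of reach is approached as far as the arm can. A call is refused whole if a number of a shift passes 41.7 or a number of a turn 7.16, either way. A call with a gripper value outside its range is refused whole. The fingers move at their own pace and stop on an object; "grip_force" is the grip in N (left out, the last holds). Time passes only in rows, so rows that do not move let the fingers close. It gives the time, the measured TCP pose, the force, the opening and the grip force at its end, in the units of the state.
- env.get_state(): the state, without advancing time (a new reading comes with each control period).
- env.read_camera(name): name is "scene" or "top"; returns the picture (384x512x3 uint8, red, green, blue); there is no depth.
- env.get_calibration(name): a dict with "vertical_fov" (degrees; the focal length in pixels is half the picture's height over the tangent of half this angle, whatever the lens; pixels are square), "cx", "cy" (the principal point, pixels), "k1" (the pictures are not rectified: a ray, as slopes to the right and down, at radius r is drawn at 1 + k1 r^2 times it, then the intrinsics apply), "rvec" (rotation vector, rad) and "tvec" (3), from world to camera coordinates, as OpenCV has them. Camera axes: x right, y down, z forward; pixel columns grow to the right and rows downward; lengths in m; the calibration is good to about 2 mm. A picture is of the moment at which its call begins. get_calibration takes no time and is no camera call.
- env.hand_in(): hands the job in; it is judged then, once.
The state is a dict: "clock": time; "joint_pos": joint angles; "qvel": joint speeds; "tau": joint torques, N m; "tcp_pos": TCP position; "orientation": TCP orientation; "wrist_force": force on the tool from outside, world axes, zero at the start; "ft_torque": the same for the moment, N m; "finger_gap": finger opening in m; "grip_force": force on a finger pad.
Only numpy, scipy, OpenCV 4.12 (cv2) and the standard library are available. Lean on these libraries where they do the work, as an engineer would, in place of code of your own. Each camera call takes 0.05 s, during which the arm holds its last target. There are 200 camera calls.

## Working session

There is one attempt and no reset: what is moved stays moved. The work goes in short steps, Python scripts to look and compute and a tool call to move; the robot and the scene stay as the last step left them, time stands still between calls to the robot, and variables do not carry over. Pictures are saved under pics/ and viewed, at most 10 in all, crops included, and the job is handed in when it is done.

Besides the shell and the picture viewer there is one more tool, called after "Emit:" as name(argument=value, ...) on one line, values as JSON. servo_tool: Moves the arm, as the interface text tells. Its arguments: {"type":"object","properties":{"increments":{"type":"array"},"grip_force":{"type":"number"}},"required":["increments"]}

```bash
mkdir -p pics
python3 - <<'E'
from workcell import env
import cv2
for n in("scene","top"):
    cv2.imwrite(f"pics/{n}0.png",env.read_camera(n)[:,:,::-1]); print(env.get_calibration(n))
print(env.get_state())
E
```

```text
{'vertical_fov': 44.17810294808568, 'cx': 255.4356457013224, 'cy': 185.87740814165662, 'k1': -0.1853857677375046, 'rvec': array([ 2.26965776,  0.65968421, -0.297781  ]), 'tvec': array([-0.41574585, -0.15756923,  1.82623417])}
{'vertical_fov': 52.68688322571677, 'cx': 257.95974108957626, 'cy': 188.6998450597817, 'k1': 0.03795336250714471, 'rvec': array([ 2.12116324, -2.12809981,  0.15180836]), 'tvec': array([-0.02234623,  0.53703376,  1.02042525])}
{'clock': 0.1, 'joint_pos': array([ 1.14039621e+00,  3.13945295e-01,  4.50406902e-02,  1.30358101e+00,
       -2.29242553e-05,  1.43119137e+00]), 'qvel': array([ 0.00105311, -0.00215311,  0.00328786, -0.00054505,  0.00018882,
        0.00083888]), 'tau': array([ 1.78266524e-03, -4.81728280e+01,  2.99242383e+01,  1.27994979e-02,
       -9.52742175e-05, -4.53026246e-06]), 'tcp_pos': array([0.16467982, 0.55041942, 0.23046543]), 'orientation': array([-2.26480049e-04,  1.44885764e-01,  9.89448029e-01, -8.13793830e-04]), 'wrist_force': array([ 0.89393543, -0.33051132, -0.23718154]), 'ft_torque': array([-0.00430002,  0.002855  , -0.00805014]), 'grip_force': 0.0, 'finger_gap': 0.08562219649603799}
```

View pics/scene0.png

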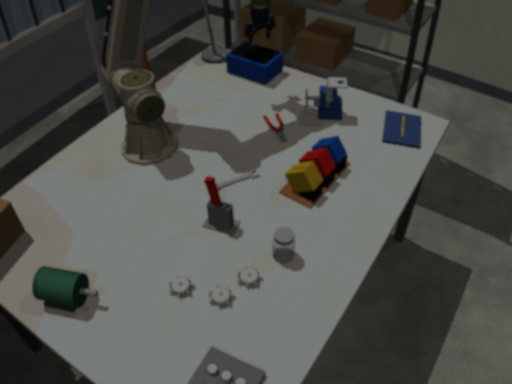

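View pics/top0.png

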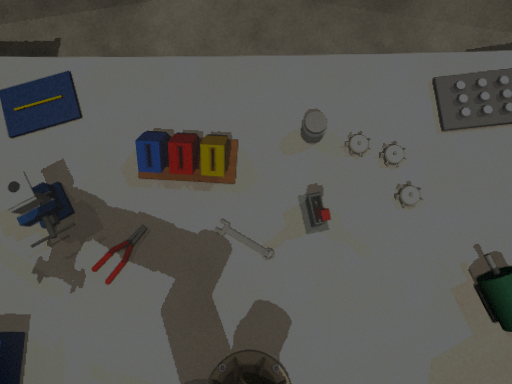

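Scene: the scraper stands in the bin near (217,205) in scene and (315,210) in top. The rack is at (318,165) / (185,155), in the order blue, red, yellow. I'll enlarge both areas.

```bash
cat > h.py <<'E'
import numpy as np, cv2
from workcell import env
C={n:env.get_calibration(n) for n in("scene","top")}
def proj(n,P):
    c=C[n];R=cv2.Rodrigues(c['rvec'])[0];p=np.atleast_2d(P)@R.T+c['tvec']
    s=p[:,:2]/p[:,2:];s=s*(1+c['k1']*(s**2).sum(1,keepdims=True))
    return s*192/np.tan(np.radians(c['vertical_fov']/2))+[c['cx'],c['cy']]
def ray(n,uv):
    c=C[n];R=cv2.Rodrigues(c['rvec'])[0];f=192/np.tan(np.radians(c['vertical_fov']/2))
    d=(np.array(uv,float)-[c['cx'],c['cy']])/f;s=d.copy()
    for _ in range(20): s=d/(1+c['k1']*(s@s))
    return -R.T@c['tvec'],R.T@np.r_[s,1]
def onz(n,uv,z):
    o,d=ray(n,uv);return o+d*(z-o[2])/d[2]
def crop(n,x0,y0,w,h,k,im=None,g=1.6):
    im=env.read_camera(n) if im is None else im
    a=np.clip(im[y0:y0+h,x0:x0+w,::-1]*g,0,255).astype(np.uint8)
    return cv2.resize(a,None,fx=k,fy=k,interpolation=cv2.INTER_CUBIC)
E
python3 - <<'E'
from h import *
t=cv2.imread('pics/top0.png')[:,:,::-1];s=cv2.imread('pics/scene0.png')[:,:,::-1]
a=np.vstack([np.hstack([crop('top',130,120,120,72,4,t),crop('top',290,175,50,72,4,t)]),
 np.hstack([crop('scene',275,130,80,80,3.75,s),crop('scene',190,165,80,80,3.75,s),np.zeros((300,80,3),np.uint8)])])
cv2.imwrite('pics/c1.png',a);print(a.shape)
print(proj('top',[[.165,.551,.231],[0,0,0]]),proj('scene',[[.165,.551,.231],[0,0,0]]))
for uv in[(315,210),(184,155)]:print(onz('top',uv,.095))
E
```

```text
(588, 680, 3)
[[-18.33858506 350.58403244]
 [249.37918789 394.91124647]] [[259.72027763  43.91982658]
 [148.91727625 145.50654931]]
[ 0.47204145 -0.17228064  0.095     ]
[0.62035705 0.17133916 0.095     ]
```

View pics/c1.png

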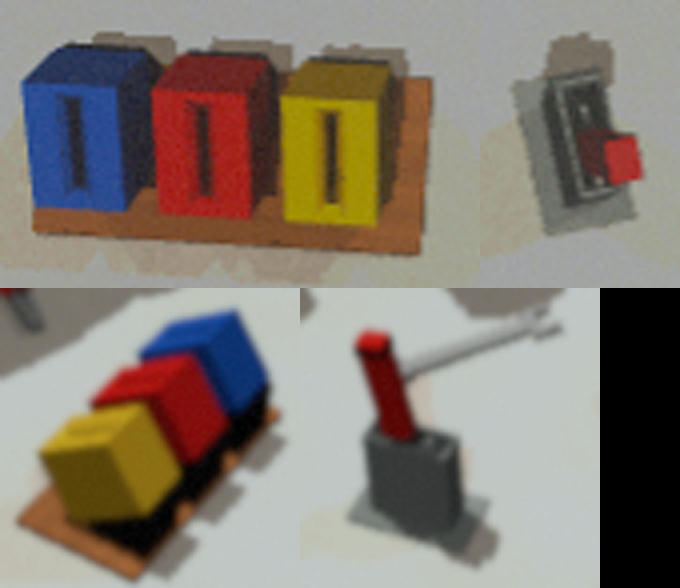

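Scraper handle clearly visible, leaning towards the robot. The red block is in the middle (top crop slot centre ≈(202,150)/4+(130,120)). I'll fit models to the colour masks in both views.

```bash
cat > fit.py <<'E'
from h import *
from scipy.optimize import minimize
def yawR(a): c,s=np.cos(a),np.sin(a);return np.array([[c,-s,0],[s,c,0],[0,0,1]])
def lean(a): c,s=np.cos(a),np.sin(a);return np.array([[c,0,-s],[0,1,0],[s,0,c]]) # z axis tips to -x
def box(x0,x1,y0,y1,z0,z1): return np.array([[x,y,z] for x in(x0,x1) for y in(y0,y1) for z in(z0,z1)])/1000
S=8
def draw(img,n,P,win,val):
    x0,y0,w,h=win;q=(proj(n,P)-[x0,y0]+.5)*S-.5
    cv2.fillConvexPoly(img,cv2.convexHull(np.round(q*16).astype(np.int32)),val,shift=4)
def soft(img,win,sig): # area-average and blur
    a=cv2.resize(img.astype(np.float32),(win[2],win[3]),interpolation=cv2.INTER_AREA);return cv2.GaussianBlur(a,(0,0),sig)
def mask(im,win,col):
    x0,y0,w,h=win;a=im[y0:y0+h,x0:x0+w].astype(np.float32);R,G,B=a[...,0],a[...,1],a[...,2]
    s=a.max(2)-a.min(2)
    # soft saturation fraction
    f=np.clip((s/(a.max(2)+8)-.3)/.4,0,1)
    if col=='red':  return f*(R>1.5*G)*(R>1.5*B)*(np.abs(G-B)<.25*R)
    if col=='blue': return f*(B>1.3*R)
    return f*(R>2*B)*(G>.6*R)
E
python3 - <<'E'
from fit import *
ims={n:cv2.imread(f'pics/{n}0.png')[:,:,::-1] for n in("top","scene")}
W={'top':(130,118,112,68),'scene':(278,130,78,75)}
cols=['blue','red','yellow']
M={n:[cv2.GaussianBlur(mask(ims[n],W[n],c).astype(np.float32),(0,0),.7) for c in cols] for n in W}
B=box(-44,44,-31,31,-76,0)@lean(np.radians(35)).T
def ren(p,n):
    x,y,z,a=p;out=[]
    lab=np.zeros((W[n][3]*S,W[n][2]*S),np.uint8)
    for i,k in ((0,85),(1,0),(2,-85)):   # scene: yellow nearest, drawn last
        draw(lab,n,(B+[0,k/1000,0])@yawR(a).T+[x,y,z],W[n],i+1)
    return [soft(lab==i+1,W[n],.7) for i in range(3)]
def cost(p,names): return sum(((A-m)**2).sum() for n in names for A,m in zip(ren(p,n),M[n]))
x0=np.r_[onz('top',(180.2,157.2),.1008),-.05]
for names in(('top','scene'),('top',),('scene',)):
    f=(lambda p:cost(p,names)) if len(names)==2 else (lambda p:cost(np.r_[p[:2],.1008,p[3]],names))
    r=minimize(f,x0,method='Nelder-Mead',options=dict(initial_simplex=np.vstack([x0]+[x0+d for d in np.diag([.01,.01,.01,.1])]),xatol=1e-5,fatol=1e-3))
    print(names,r.x.round(4),r.fun, cost(x0,names))
# scraper handle
W={'top':(300,195,40,35),'scene':(198,168,36,50)}
M={n:cv2.GaussianBlur(mask(ims[n],W[n],'red').astype(np.float32),(0,0),.7) for n in W}
H=box(-13,13,-10,10,86,190)
def hc(p,names):
    e=0
    for n in names:
        lab=np.zeros((W[n][3]*S,W[n][2]*S),np.uint8)
        draw(lab,n,(H-[0,0,.15])@lean(p[4]).T@yawR(p[3]).T+p[:3],W[n],1);e+=((soft(lab,W[n],.7)-M[n])**2).sum()
    return e+((p[4]-.175)/.05)**2
x0=np.r_[onz('top',(325,213),.155),.2,.175]
for _ in range(2):
    r=minimize(lambda p:hc(p,W),x0,method='Nelder-Mead',options=dict(initial_simplex=np.vstack([x0]+[x0+d for d in np.diag([.01,.01,.01,.15,.05])]),xatol=1e-5,fatol=1e-3,maxiter=2000));x0=r.x
print('grip',r.x.round(4),r.fun,[hc(r.x,[n]) for n in W])
for n in M: print(M[n].sum())
E
```

```text
('top', 'scene') [ 0.6096  0.186   0.0928 -0.0639] 1112.5560302734375 1321.3323
('top',) [ 0.6072  0.1842  0.1102 -0.0728] 899.7577514648438 1097.413
('scene',) [ 0.6137  0.1791  0.1097 -0.0597] 219.75013732910156 223.91931
grip [ 0.4582 -0.1836  0.1601 -0.5505  0.1736] 84.60532831369036 [np.float64(40.191525213104434), np.float64(44.41456674752826)]
83.73538
211.92776
```

```bash
cat > ov.py <<'E'
from fit import *
ims={n:cv2.imread(f'pics/{n}0.png')[:,:,::-1] for n in("top","scene")}
W={'top':(130,118,112,68),'scene':(278,130,78,75)}
B=box(-44,44,-31,31,-76,0)@lean(np.radians(35)).T
H=box(-13,13,-10,10,86,190)
def pan(n,win,k,P,cols):
    a=crop(n,*win,k,ims[n],1.6);m=sum(mask(ims[n],win,c)*(80*(i+1)) for i,c in enumerate(cols))
    m=cv2.cvtColor(cv2.resize(m.astype(np.uint8),None,fx=k,fy=k,interpolation=cv2.INTER_NEAREST),cv2.COLOR_GRAY2BGR)
    for p in P:
        q=((proj(n,p)-win[:2]+.5)*k-.5).round().astype(np.int32)
        for i in range(8):
            for j in(1,2,4):
                if not i&j: cv2.line(a,q[i].tolist(),q[i|j].tolist(),(255,255,0),1)
    return np.hstack([a,m])
E
python3 - <<'E'
from ov import *
p=[.6096,.186,.1008,-.0639]
P=[(B+[0,k/1000,0])@yawR(p[3]).T+p[:3] for k in(85,0,-85)]
g=[.4582,-.1836,.1601,.2,.1736]
Hh=[(H-[0,0,.15])@lean(g[4]).T@yawR(g[3]).T+g[:3]]
c3=['blue','red','yellow']
a=pan('top',W['top'],3,P,c3);b=pan('scene',W['scene'],3,P,c3)
c=pan('top',(295,185,50,50),3,Hh,['red']);d=pan('scene',(190,165,50,70),3,Hh,['red'])
R=np.zeros((600,790,3),np.uint8)
for im,x,y in((a,0,0),(b,0,210),(c,470,210),(d,470,380)):R[y:y+im.shape[0],x:x+im.shape[1]]=im[:600-y,:790-x]
cv2.imwrite('pics/c2.png',R)
E
```

```text
(no output)
```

View pics/c2.png

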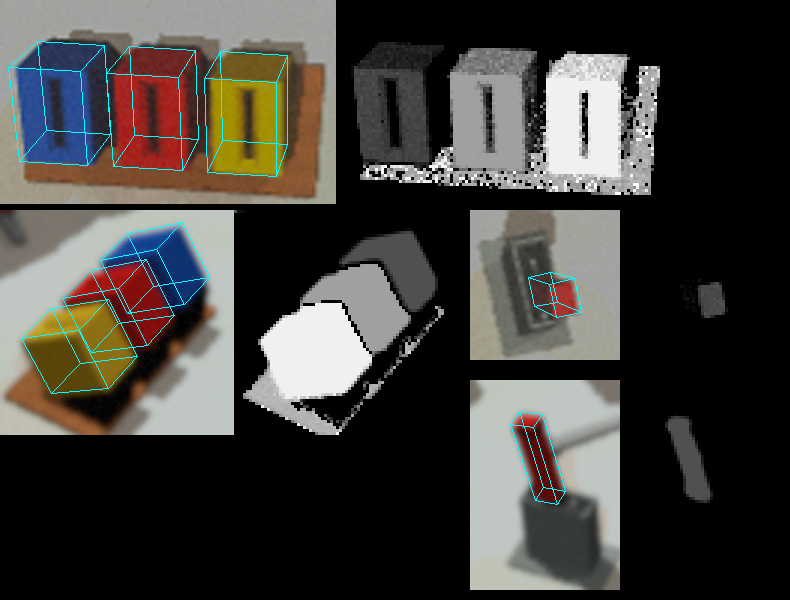

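Wood contaminated the masks, and the dark handle side was lost. I'm tightening the colours and refitting.

```bash
cat >> fit.py <<'E'
def mask(im,win,col):
    x0,y0,w,h=win;a=cv2.medianBlur(np.ascontiguousarray(im),3)[y0:y0+h,x0:x0+w].astype(np.float32)
    R,G,B=a[...,0],a[...,1],a[...,2]
    m={'red':(R>2.2*G)&(R>2*B)&(R>22),'blue':(B>1.7*R)&(B>18),'yellow':(R>2.2*B)&(G>.68*R)&(R>22)}[col].astype(np.uint8)
    k=cv2.getStructuringElement(cv2.MORPH_RECT,(7,7)) if w>60 else np.ones((3,3),np.uint8)
    return cv2.morphologyEx(m,cv2.MORPH_CLOSE,k)
E
cat > run.py <<'E'
from ov import *
cols=['blue','red','yellow']
M={n:[cv2.GaussianBlur(mask(ims[n],W[n],c).astype(np.float32),(0,0),.7) for c in cols] for n in W}
def ren(p,n):
    lab=np.zeros((W[n][3]*S,W[n][2]*S),np.uint8)
    for i,k in ((0,85),(1,0),(2,-85)): draw(lab,n,(B+[0,k/1000,0])@yawR(p[3]).T+p[:3],W[n],i+1)
    return [soft(lab==i+1,W[n],.7) for i in range(3)]
def cost(p,names): return sum(((A-m)**2).sum() for n in names for A,m in zip(ren(p,n),M[n]))
x00=np.r_[onz('top',(180.2,157.2),.1008),-.07]
for names in(('top','scene'),('top',),('scene',)):
    f=lambda p:cost(np.r_[p[:2],p[2] if len(names)==2 else .1008,p[3]],names)
    x0=x00
    for _ in range(2):
        r=minimize(f,x0,method='Nelder-Mead',options=dict(initial_simplex=np.vstack([x0]+[x0+d for d in np.diag([.01,.01,.01,.1])]),xatol=1e-5,fatol=1e-3));x0=r.x
    print(names,r.x.round(4),r.fun)
    if len(names)==2:rk=r.x
W2={'top':(300,195,40,35),'scene':(198,168,36,50)}
M2={n:cv2.GaussianBlur(mask(ims[n],W2[n],'red').astype(np.float32),(0,0),.7) for n in W2}
def hc(p,names):
    e=0
    for n in names:
        lab=np.zeros((W2[n][3]*S,W2[n][2]*S),np.uint8)
        draw(lab,n,(H-[0,0,.15])@lean(p[4]).T@yawR(p[3]).T+p[:3],W2[n],1);e+=((soft(lab,W2[n],.7)-M2[n])**2).sum()
    return e+((p[4]-.175)/.03)**2+((p[3]-.21)/.08)**2
x0=np.r_[onz('top',(325,213),.155),.2,.175]
for _ in range(3):
    r=minimize(lambda p:hc(p,W2),x0,method='Nelder-Mead',options=dict(initial_simplex=np.vstack([x0]+[x0+d for d in np.diag([.01,.01,.01,.05,.05])]),xatol=1e-5,fatol=1e-3,maxiter=2000));x0=r.x
g=r.x;print('grip',g.round(4),r.fun,[hc(g,[n]) for n in W2])
P=[(B+[0,k/1000,0])@yawR(rk[3]).T+rk[:3] for k in(85,0,-85)]
Hh=[(H-[0,0,.15])@lean(g[4]).T@yawR(g[3]).T+g[:3]]
# bin guess under the scraper: tip at floor centre
tip=g[:3]-.15*lean(g[4])[:,2]@yawR(g[3]).T;print('tip',tip)
Bn=[box(-38,38,-15,15,0,95)@yawR(g[3]).T+np.r_[tip[:2],0]]
a=pan('top',W['top'],3,P,cols);b=pan('scene',W['scene'],3,P,cols)
c=pan('top',(285,180,52,60),3,Hh+Bn,['red']);d=pan('scene',(190,165,50,73),3,Hh+Bn,['red'])
R=np.zeros((600,790,3),np.uint8)
for im,x,y in((a,0,0),(b,0,210),(c,470,205),(d,470,385)):R[y:y+im.shape[0],x:x+im.shape[1]]=im[:600-y,:790-x]
cv2.imwrite('pics/c3.png',R)
E
python3 run.py
```

```text
('top', 'scene') [ 0.6107  0.1843  0.0953 -0.0619] 417.67193603515625
('top',) [ 0.6091  0.1827  0.1047 -0.0648] 332.1590576171875
('scene',) [ 0.6135  0.1793  0.1047 -0.0607] 88.81590270996094
grip [ 0.4567 -0.1824  0.1556  0.0261  0.1174] 127.30509182308234 [np.float64(68.4790572771839), np.float64(67.79860683773077)]
tip [ 0.47421999 -0.18190055  0.00660117]
```

View pics/c3.png

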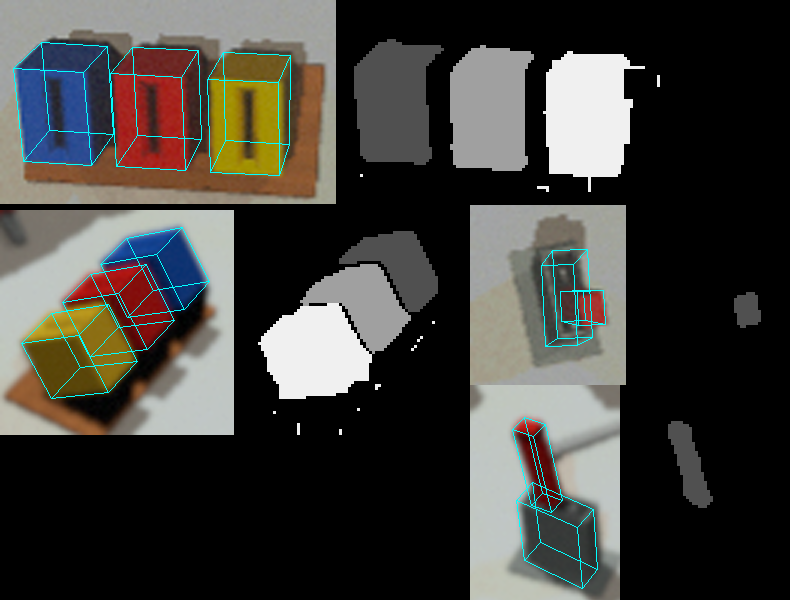

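Run:
```python
from h import *
def tri(a,b):
    o1,d1=ray('top',a);o2,d2=ray('scene',b);A=np.c_[d1,-d2];t=np.linalg.lstsq(A,o2-o1,rcond=None)[0]
    p,q=o1+t[0]*d1,o2+t[1]*d2;return ((p+q)/2).round(4),((p-q)*1000).round(1)
print('handle end',tri((325.1,214.1),(209.4,179.3)))
T=lambda x,y:(x/4+129.625,y/4+119.625)
for n,x,y in(('b',74,143),('r',202,151),('y',332,159)):print(n,onz('top',T(x,y),.1008).round(4))
T2=lambda x,y:((x-480)/4+289.625,y/4+174.625)
# bin rim guess corners
for x,y in((545,85),(598,70),(570,207),(620,190)):print('rim',onz('top',T2(x,y),.095).round(4))
# scene: red block corners, highest-edge right & left, crop pts
Sc=lambda x,y:(x/3.75+274.6,(y-288)/3.75+129.6)
# yellow top-face corners: near-left(42,452) , back-left(150,402)?, back-right top
T3=lambda x,y:T(x,y)
print('yellow slot scene',onz('scene',Sc(95,427),.1008).round(4))
print('blue hi edge right',tri(T(127,84),Sc(236,312)),'yellow hi edge left',)
```

```text
handle end (array([ 0.4521, -0.1829,  0.1919]), array([-0.9, -0.8,  0. ]))
b [0.6184 0.265  0.1008]
r [0.6125 0.1801 0.1008]
y [0.6065 0.0941 0.1008]
rim [ 0.509  -0.1497  0.095 ]
rim [ 0.5186 -0.1841  0.095 ]
rim [ 0.43   -0.1638  0.095 ]
rim [ 0.4408 -0.196   0.095 ]
yellow slot scene [0.6087 0.0995 0.1008]
blue hi edge right (array([0.6586, 0.2298, 0.1553]), array([-28.2, -23.2, -15. ])) yellow hi edge left
```

Red slot mouth ≈ (0.613, 0.180, 0.101) with yaw −0.065. The grip point is ≈ (0.459, −0.182, 0.156) with bin yaw ≈ 0.19. Now moving above the bin.

Emit:
servo_tool(increments=[{"grip": 0, "x": -24.6, "y": -30.9, "z": 0, "roll": 0}, {"grip": 0, "x": -24.6, "y": -30.9, "z": 0, "roll": 0}, {"grip": 0, "x": -24.6, "y": -30.9, "z": 0, "roll": 0}, {"grip": 0, "x": -24.6, "y": -30.9, "z": 0, "roll": 0}, {"grip": 0, "x": -24.6, "y": -30.9, "z": 0, "roll": 0}])

```text
clock: 0.52
tcp_pos: [0.2383, 0.3658, 0.2308]
orientation: [-0.0, 0.144, 0.99, -0.0]
wrist_force: [1.3, -0.2, 1.0]
finger_gap: 0.0856
grip_force: 0.0
```

Emit:
servo_tool(increments=[{"grip": 0, "x": -24.6, "y": -30.9, "z": 0, "roll": 0}, {"grip": 0, "x": -24.6, "y": -30.9, "z": 0, "roll": 0}, {"grip": 0, "x": -24.6, "y": -30.9, "z": 0, "roll": 0}, {"grip": 0, "x": -24.6, "y": -30.9, "z": 0, "roll": 0}, {"grip": 0, "x": -24.6, "y": -30.9, "z": 0, "roll": 0}])

```text
clock: 0.93
tcp_pos: [0.3118, 0.1826, 0.2312]
orientation: [0.0, 0.145, 0.99, 0.0]
wrist_force: [0.7, -0.8, 0.1]
finger_gap: 0.0852
grip_force: 0.0
```

Emit:
servo_tool(increments=[{"grip": 0, "x": -24.6, "y": -30.9, "z": 0, "roll": 0}, {"grip": 0, "x": -24.6, "y": -30.9, "z": 0, "roll": 0}, {"grip": 0, "x": -24.6, "y": -30.9, "z": 0, "roll": 0}, {"grip": 0, "x": -24.6, "y": -30.9, "z": 0, "roll": 0}, {"grip": 0, "x": -24.6, "y": -30.9, "z": 0, "roll": 0}])

```text
clock: 1.35
tcp_pos: [0.3855, -0.0009, 0.2312]
orientation: [0.0, 0.145, 0.989, 0.0]
wrist_force: [0.4, 0.0, -0.3]
finger_gap: 0.0851
grip_force: 0.0
```

Emit:
servo_tool(increments=[{"grip": 0, "x": -24.5, "y": -30.5, "z": 0, "roll": 0}, {"grip": 0, "x": -24.5, "y": -30.5, "z": 0, "roll": 0}, {"grip": 0, "x": -24.5, "y": -30.5, "z": 0, "roll": 0}, {"grip": 0, "x": -24.5, "y": -30.5, "z": 0, "roll": 0}, {"grip": 0, "x": -24.5, "y": -30.5, "z": 0, "roll": 0}])

```text
clock: 1.77
tcp_pos: [0.4592, -0.1821, 0.2309]
orientation: [-0.0, 0.145, 0.989, 0.0]
wrist_force: [0.8, 1.8, 0.1]
finger_gap: 0.0852
grip_force: 0.0
```

Emit:
servo_tool(increments=[{"grip": 0, "x": 0, "y": 0, "z": 0, "roll": -6.9}, {"grip": 0, "x": 0, "y": 0, "z": 0, "roll": -6.9}, {"grip": 0, "x": 0, "y": 0, "z": 0, "roll": -6.9}, {"grip": 0, "x": 0, "y": 0, "z": 0, "roll": -6.9}, {"grip": 0, "x": 0, "y": 0, "z": 0, "roll": 0}])

```text
clock: 2.18
tcp_pos: [0.4588, -0.1802, 0.2307]
orientation: [-0.0, -0.097, 0.995, 0.0]
wrist_force: [-0.4, 0.3, 0.4]
finger_gap: 0.0853
grip_force: 0.0
```

Run:
```python
from h import *
s=env.get_state();print(s['tcp_pos'],s['orientation'],s['joint_pos'].round(2))
t=env.read_camera('top');c=env.read_camera('scene')
a=np.hstack([crop('top',270,150,90,110,4,t,2),crop('scene',170,110,90,110,4,c,2)])
cv2.imwrite('pics/c4.png',a)
```

```text
[ 0.45881493 -0.18020617  0.23072964] [-4.79219839e-04 -9.65793765e-02  9.95325086e-01  4.10103247e-04] [-0.54  0.16 -0.16  1.26  0.   -0.73]
```

View pics/c4.png

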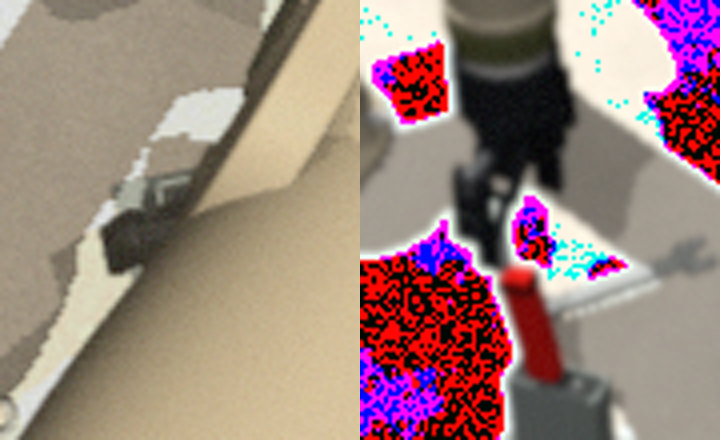

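The gripper is right above the red handle end (scene crop (520,275)), with the fingers straddling it. Descend and close.

Emit:
servo_tool(increments=[{"grip": 0, "x": 0, "y": 0, "z": 23.5, "roll": 0}, {"grip": 0, "x": 0, "y": 0, "z": 23.5, "roll": 0}, {"grip": 0, "x": 0, "y": 0, "z": 23.5, "roll": 0}, {"grip": 0, "x": 0, "y": 0, "z": 23.5, "roll": 0}, {"grip": 0, "x": 0, "y": 0, "z": 0, "roll": 0}])

```text
clock: 2.7
tcp_pos: [0.4563, -0.1783, 0.1331]
orientation: [-0.003, -0.094, 0.996, 0.002]
wrist_force: [-1.0, 0.4, 0.2]
finger_gap: 0.0855
grip_force: 0.0
```

Emit:
servo_tool(increments=[{"grip": 0.5, "x": 0, "y": 0, "z": 0, "roll": 0}, {"grip": 0.6, "x": 0, "y": 0, "z": 0, "roll": 0}, {"grip": 0.7, "x": 0, "y": 0, "z": 0, "roll": 0}, {"grip": 0.8, "x": 0, "y": 0, "z": 0, "roll": 0}, {"grip": 1, "x": 0, "y": 0, "z": 0, "roll": 0}], grip_force=40)

```text
clock: 3.12
tcp_pos: [0.4599, -0.1806, 0.1385]
orientation: [0.001, -0.095, 0.995, -0.001]
wrist_force: [-0.2, -0.5, -0.2]
finger_gap: 0.0257
grip_force: 0.0
```

Emit:
servo_tool(increments=[{"grip": 1, "x": 0, "y": 0, "z": 0, "roll": 0}, {"grip": 1, "x": 0, "y": 0, "z": 0, "roll": 0}, {"grip": 1, "x": 0, "y": 0, "z": 0, "roll": 0}, {"grip": 1, "x": 0, "y": 0, "z": 0, "roll": 0}, {"grip": 1, "x": 0, "y": 0, "z": 0, "roll": 0}])

```text
clock: 3.53
tcp_pos: [0.4599, -0.1808, 0.1385]
orientation: [0.001, -0.095, 0.995, -0.001]
wrist_force: [-0.2, 0.1, 5.7]
finger_gap: 0.0196
grip_force: 39.8
```

Gripped (gap 19.6 mm, 40 N). The tool cannot tilt, so I lift partway and lever the blade against the bin's −x rim, pivoting the scraper in the pads to about 35°.

Emit:
servo_tool(increments=[{"grip": 1, "x": 3.3, "y": 0, "z": -18.5, "roll": 0}, {"grip": 1, "x": 3.3, "y": 0, "z": -18.5, "roll": 0}, {"grip": 1, "x": 3.3, "y": 0, "z": -18.5, "roll": 0}, {"grip": 1, "x": 0, "y": 0, "z": 0, "roll": 0}, {"grip": 1, "x": 0, "y": 0, "z": 0, "roll": 0}])

```text
clock: 3.95
tcp_pos: [0.4498, -0.1823, 0.193]
orientation: [0.001, -0.095, 0.995, -0.0]
wrist_force: [1.1, 0.4, -2.6]
finger_gap: 0.0193
grip_force: 41.3
```

Emit:
servo_tool(increments=[{"grip": 1, "x": 5, "y": 0, "z": 0.2, "roll": 0}, {"grip": 1, "x": 5, "y": 0, "z": 0.2, "roll": 0}, {"grip": 1, "x": 5, "y": 0, "z": 0.3, "roll": 0}, {"grip": 1, "x": 5, "y": 0, "z": 0.3, "roll": 0}, {"grip": 1, "x": 6, "y": 0, "z": 0.3, "roll": 0}])

```text
clock: 4.37
tcp_pos: [0.4236, -0.187, 0.191]
orientation: [0.0, -0.095, 0.995, 0.0]
wrist_force: [4.9, 0.0, -3.5]
finger_gap: 0.0194
grip_force: 40.8
```

Run:
```python
from h import *
s=env.get_state();print(s['tcp_pos'],s['wrist_force'],s['ft_torque'],s['grip_force'])
t=env.read_camera('top');c=env.read_camera('scene')
cv2.imwrite('pics/c5.png',np.hstack([crop('top',270,150,80,110,4,t),crop('scene',170,110,90,110,4,c)]))
```

```text
[ 0.42358406 -0.18698545  0.19100374] [ 4.86151531  0.01443863 -3.46582682] [ 0.00543449 -1.31879941  0.01329159] 40.78064024448395
```

View pics/c5.png

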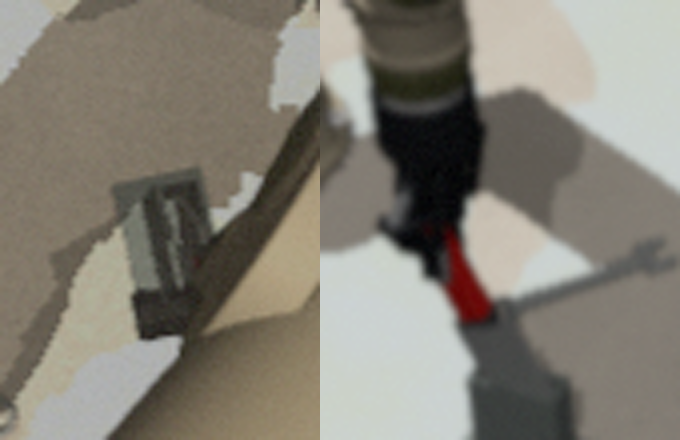

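The handle is pivoting (scene crop, handle (450,235)→(480,315)) with the blade bearing on the rim at a light 5 N. Continue the arc.

Emit:
servo_tool(increments=[{"grip": 1, "x": 6, "y": 0, "z": 1.0, "roll": 0}, {"grip": 1, "x": 6, "y": 0, "z": 1.4, "roll": 0}, {"grip": 1, "x": 6, "y": 0, "z": 1.8, "roll": 0}, {"grip": 1, "x": 6, "y": 0, "z": 2.0, "roll": 0}, {"grip": 1, "x": 6, "y": 0, "z": 2.2, "roll": 0}])

```text
clock: 4.88
tcp_pos: [0.3939, -0.1927, 0.1829]
orientation: [0.0, -0.095, 0.995, 0.0]
wrist_force: [4.4, 0.2, -0.9]
finger_gap: 0.0198
grip_force: 40.8
```

Run:
```python
from h import *
s=env.get_state();print(s['tcp_pos'],s['wrist_force'],s['grip_force'])
c=env.read_camera('scene');cv2.imwrite('pics/s6.png',c[:,:,::-1])
cv2.imwrite('pics/c6.png',crop('scene',165,120,90,110,5,c))
# predicted direction of handle for several leans, bin yaw .19
G=s['tcp_pos']+[0,0,.019]
for th in(20,25,30,35,40,45):
    a=np.radians(th);d=np.array([-np.sin(a)*.982,-np.sin(a)*.19,np.cos(a)])
    print(th,((proj('scene',[G+.03*d*0,G-.064*d,G-.15*d])-[165,120]+.5)*5).round(0).tolist())
```

```text
[ 0.39387326 -0.19271838  0.18293438] [ 4.36278179  0.24116695 -0.88836378] 40.77503800392151
20 [[135.0, 261.0], [177.0, 342.0], [231.0, 444.0]]
25 [[135.0, 261.0], [184.0, 341.0], [247.0, 444.0]]
30 [[135.0, 261.0], [191.0, 340.0], [263.0, 442.0]]
35 [[135.0, 261.0], [197.0, 339.0], [278.0, 439.0]]
40 [[135.0, 261.0], [203.0, 337.0], [293.0, 435.0]]
45 [[135.0, 261.0], [209.0, 334.0], [306.0, 429.0]]
```

View pics/c6.png

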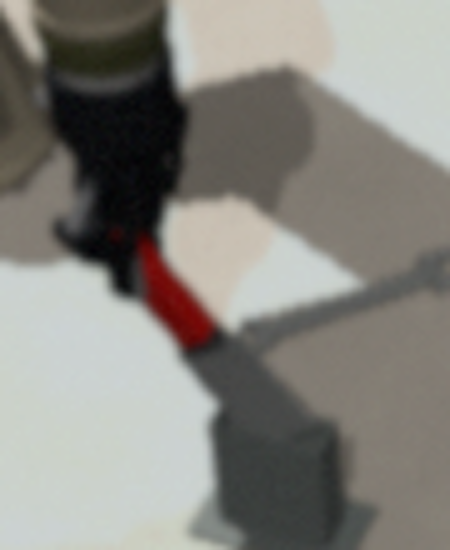

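The handle bottom at crop (200,341) matches a lean of about 36°. Firm up the grip, lift clear and carry to above the red block.

Emit:
servo_tool(increments=[{"grip": 1, "x": 0, "y": 0, "z": 0, "roll": 0}, {"grip": 1, "x": 0, "y": 0, "z": 0, "roll": 0}, {"grip": 1, "x": 0, "y": 0, "z": -18, "roll": 0}, {"grip": 1, "x": 0, "y": 0, "z": -18, "roll": 0}, {"grip": 1, "x": 0, "y": 0, "z": -18.5, "roll": 0}], grip_force=80)

```text
clock: 5.35
tcp_pos: [0.3926, -0.192, 0.237]
orientation: [-0.002, -0.095, 0.995, 0.001]
wrist_force: [0.5, -0.0, -2.1]
finger_gap: 0.0188
grip_force: 79.6
```

Emit:
servo_tool(increments=[{"grip": 1, "x": -8, "y": 15.5, "z": 0, "roll": 0}, {"grip": 1, "x": -13, "y": 25.5, "z": 0, "roll": 0}, {"grip": 1, "x": -13, "y": 25.5, "z": 0, "roll": 0}, {"grip": 1, "x": -13, "y": 25.5, "z": 0, "roll": 0}, {"grip": 1, "x": -13, "y": 25.5, "z": 0, "roll": 0}])

```text
clock: 5.77
tcp_pos: [0.4297, -0.0648, 0.2368]
orientation: [-0.002, -0.095, 0.995, -0.0]
wrist_force: [0.6, -0.1, -2.0]
finger_gap: 0.019
grip_force: 79.7
```

Emit:
servo_tool(increments=[{"grip": 1, "x": -13, "y": 25.5, "z": 0, "roll": 0}, {"grip": 1, "x": -13, "y": 25.5, "z": 0, "roll": 0}, {"grip": 1, "x": -13, "y": 25.5, "z": 0, "roll": 0}, {"grip": 1, "x": -13, "y": 25.5, "z": 0, "roll": 0}, {"grip": 1, "x": -13, "y": 25.5, "z": 0, "roll": 0}])

```text
clock: 6.18
tcp_pos: [0.4695, 0.0726, 0.2367]
orientation: [-0.002, -0.095, 0.995, -0.001]
wrist_force: [0.5, -0.2, -1.6]
finger_gap: 0.0193
grip_force: 79.7
```

Emit:
servo_tool(increments=[{"grip": 1, "x": -13, "y": 25.5, "z": 0, "roll": 0}, {"grip": 1, "x": -13, "y": 25.5, "z": 0, "roll": 0}, {"grip": 1, "x": -13, "y": 25.5, "z": 0, "roll": 0}, {"grip": 1, "x": -13, "y": 25.5, "z": 0, "roll": 0}, {"grip": 1, "x": -3.5, "y": 4.5, "z": 0, "roll": 0}])

```text
clock: 6.6
tcp_pos: [0.5045, 0.1896, 0.2363]
orientation: [-0.001, -0.097, 0.995, -0.0]
wrist_force: [0.3, -0.8, -1.7]
finger_gap: 0.0189
grip_force: 79.7
```

Emit:
servo_tool(increments=[{"grip": 1, "x": 0, "y": 0, "z": 0, "roll": 5}, {"grip": 1, "x": 0, "y": 0, "z": 0, "roll": 5}, {"grip": 1, "x": 0, "y": 0, "z": 0, "roll": 4.9}, {"grip": 1, "x": 0, "y": 0, "z": 0, "roll": 0}, {"grip": 1, "x": 0, "y": 0, "z": 0, "roll": 0}])

```text
clock: 7.02
tcp_pos: [0.5041, 0.1861, 0.2368]
orientation: [-0.001, 0.033, 0.999, -0.001]
wrist_force: [0.8, -0.3, -2.0]
finger_gap: 0.0188
grip_force: 79.7
```

Run:
```python
from h import *
s=env.get_state();print(s['tcp_pos'],s['orientation'],s['wrist_force'],s['ft_torque'],s['joint_pos'].round(2))
t=env.read_camera('top');c=env.read_camera('scene')
cv2.imwrite('pics/t7.png',t[:,:,::-1]);cv2.imwrite('pics/s7.png',c[:,:,::-1])
cv2.imwrite('pics/c7.png',np.hstack([crop('top',130,110,100,110,4,t),crop('scene',260,80,95,110,4,c)]))
G=s['tcp_pos']+[0,0,.019]
for th in(30,35,40):
    a=np.radians(th);d=np.array([-np.sin(a)*.998,np.sin(a)*.066,np.cos(a)]);x=np.array([np.cos(a)*.998,-np.cos(a)*.066,np.sin(a)])
    P=[G-.064*d,G-.15*d-.028*x,G-.15*d+.028*x]
    print(th,((proj('top',P)-[130,110]+.5)*4).round(0).tolist(),((proj('scene',P)-[260,80]+.5)*4+[400,0]).round(0).tolist())
```

```text
[0.5041492  0.18607386 0.23682707] [-1.14624986e-03  3.34450390e-02  9.99439637e-01 -7.25908785e-04] [ 0.75636439 -0.28549817 -1.99816625] [ 0.00656482  0.09512526 -0.00836299] [ 0.2   0.24 -0.04  1.29 -0.    0.27]
30 [[155.0, 276.0], [192.0, 274.0], [189.0, 191.0]] [[540.0, 173.0], [554.0, 263.0], [604.0, 258.0]]
35 [[154.0, 268.0], [192.0, 254.0], [188.0, 172.0]] [[545.0, 172.0], [567.0, 264.0], [614.0, 254.0]]
40 [[153.0, 259.0], [192.0, 234.0], [185.0, 154.0]] [[550.0, 171.0], [579.0, 263.0], [624.0, 249.0]]
```

View pics/c7.png

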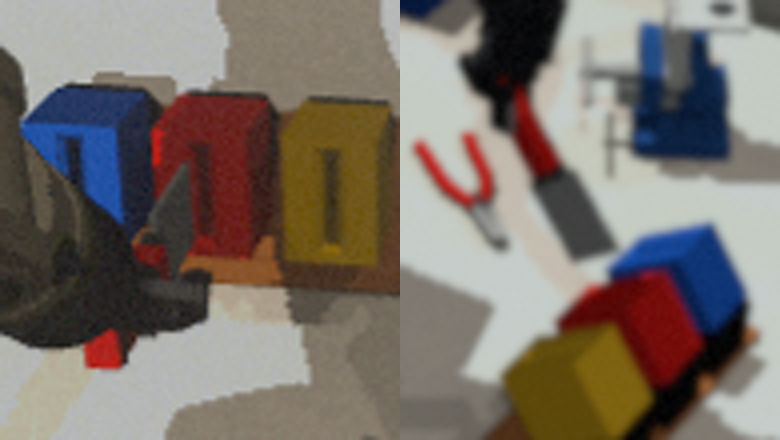

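Blade is over the red block, lean ≈36.5°, blade edge lined up with the slot column (top crop blade end (185,163)–(193,247), slot x≈201 farther along). Trim and start inserting along the slot axis.

Emit:
servo_tool(increments=[{"grip": 1, "x": 2.4, "y": 0, "z": 1.2, "roll": 0}, {"grip": 1, "x": -5.7, "y": 0, "z": 8.2, "roll": 0}, {"grip": 1, "x": -5.7, "y": 0, "z": 8.2, "roll": 0}, {"grip": 1, "x": -5.7, "y": 0, "z": 8.2, "roll": 0}, {"grip": 1, "x": 0, "y": 0, "z": 0, "roll": 0}])

```text
clock: 7.53
tcp_pos: [0.5199, 0.1852, 0.2091]
orientation: [-0.001, 0.035, 0.999, -0.0]
wrist_force: [-0.1, -0.7, -2.1]
finger_gap: 0.0191
grip_force: 79.8
```

Run:
```python
from h import *
s=env.get_state();print(s['tcp_pos'],s['wrist_force'],s['ft_torque'])
t=env.read_camera('top');c=env.read_camera('scene')
cv2.imwrite('pics/c8.png',np.hstack([crop('top',155,115,55,80,7,t),crop('scene',285,95,55,80,7,c)]))
G=s['tcp_pos']+[0,0,.019]
a=np.radians(36.5);d=np.array([-np.sin(a)*.998,np.sin(a)*.066,np.cos(a)]);x=np.array([np.cos(a)*.998,-np.cos(a)*.066,np.sin(a)])
P=[G-.15*d-.028*x,G-.15*d+.028*x,[.613,.180,.1008]]
print(((proj('top',P)-[155,115]+.5)*7).round(0).tolist(),((proj('scene',P)-[285,95]+.5)*7+[385,0]).round(0).tolist())
```

```text
[0.5198546  0.1852039  0.20906682] [-0.12448164 -0.73576063 -2.10053927] [-0.04551734  0.10762717 -0.02635467]
[[181.0, 373.0], [173.0, 235.0], [180.0, 299.0]] [[532.0, 411.0], [615.0, 394.0], [580.0, 415.0]]
```

View pics/c8.png

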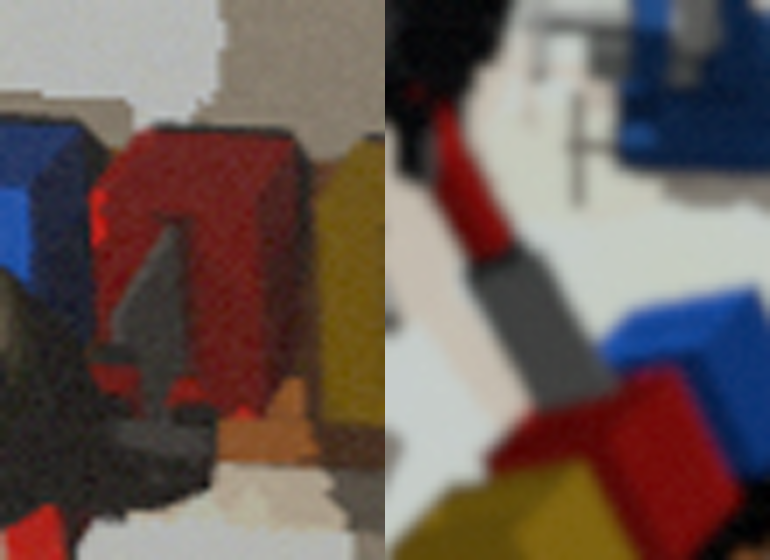

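The blade edge sits just above the slot mouth (top crop blade corner (175,222), slot dark strip just ahead). The lean is nearer 38°, so I shift 3 mm back along the slot and go in slowly.

Emit:
servo_tool(increments=[{"grip": 1, "x": 2.5, "y": 0, "z": 1.7, "roll": 0}, {"grip": 1, "x": -3.5, "y": 0, "z": 4.9, "roll": 0}, {"grip": 1, "x": -3.5, "y": 0, "z": 4.9, "roll": 0}, {"grip": 1, "x": -3.5, "y": 0, "z": 4.9, "roll": 0}, {"grip": 1, "x": 0, "y": 0, "z": 0, "roll": 0}])

```text
clock: 8.05
tcp_pos: [0.5226, 0.1855, 0.1966]
orientation: [-0.004, 0.034, 0.999, 0.0]
wrist_force: [-19.4, 0.3, 17.2]
finger_gap: 0.0186
grip_force: 82.1
```

Emit:
servo_tool(increments=[{"grip": 1, "x": -3.5, "y": 0, "z": 4.9, "roll": 0}, {"grip": 1, "x": -3.5, "y": 0, "z": 4.9, "roll": 0}, {"grip": 1, "x": 0, "y": 0, "z": 0, "roll": 0}])

```text
clock: 8.3
tcp_pos: [0.5322, 0.1847, 0.184]
orientation: [-0.002, 0.034, 0.999, -0.0]
wrist_force: [-1.5, -0.5, -8.5]
finger_gap: 0.0192
grip_force: 78.6
```

Contact at the rim, then it dropped in. I'm checking the handle pose numerically from the scene image.

```bash
cat > chk.py <<'E'
from fit import *
s=env.get_state();print(s['tcp_pos'].round(4),s['wrist_force'].round(1),s['ft_torque'].round(2),s['joint_pos'].round(2))
G=s['tcp_pos']+[0,0,.019]
c=cv2.medianBlur(env.read_camera('scene'),3);f=c.astype(float)
m=((f[...,0]>2.2*f[...,1])&(f[...,0]>2*f[...,2])&(f[...,0]>22)).astype(np.uint8)
def ax(th,y=-.066):
    a=np.radians(th);return np.array([-np.sin(a)*np.cos(y),-np.sin(a)*np.sin(y),np.cos(a)])
u=proj('scene',G-.05*ax(36))[0]
n,l,st,ce=cv2.connectedComponentsWithStats(m)
cand=[i for i in range(1,n) if st[i,4]>15];i=min(cand,key=lambda i:np.hypot(*(ce[i]-u)))
yx=np.argwhere(l==i)[:,::-1].astype(float);print('comp',st[i],ce[i].round(1))
v=np.linalg.svd(yx-yx.mean(0),full_matrices=False)[2][0];v*=np.sign(v[1]);pr=(yx-yx.mean(0))@v
print('axis ang',np.degrees(np.arctan2(v[1],v[0])).round(1),'low end',(yx.mean(0)+v*pr.max()).round(1))
for g in(140,150):
  for th in(30,35,40):
    p=proj('scene',[G,G-(g-86)/1000*ax(th)]);e=p[1]-p[0];print(g,th,p.round(1).tolist(),np.degrees(np.arctan2(e[1],e[0])).round(1))
print('depth in slot if 150:',(150-1000*(np.array([.613,.18,.1008])-G)@-ax(35)).round(1))
E
python3 chk.py
```

```text
[0.5322 0.1847 0.184 ] [-1.5 -0.5 -8.5] [ 0.11  1.46 -0.01] [ 0.19  0.31 -0.07  1.19  0.    0.26]
comp [294 117  12  22 110] [298.8 128.9]
axis ang 69.7 low end [302.2 138.3]
140 30 [[293.7, 121.7], [299.8, 135.5]] 66.2
140 35 [[293.7, 121.7], [300.8, 135.4]] 62.5
140 40 [[293.7, 121.7], [301.8, 135.1]] 58.9
150 30 [[293.7, 121.7], [300.9, 138.1]] 66.2
150 35 [[293.7, 121.7], [302.1, 137.9]] 62.5
150 40 [[293.7, 121.7], [303.3, 137.6]] 58.9
depth in slot if 150: 19.9
```

Low handle end at (302,138) matches the expected 150 mm grip with ≈35° lean, so the blade is about 20 mm into the slot. Continue.

Emit:
servo_tool(increments=[{"grip": 1, "x": -3.5, "y": 0, "z": 4.9, "roll": 0}, {"grip": 1, "x": -3.5, "y": 0, "z": 4.9, "roll": 0}, {"grip": 1, "x": 0, "y": 0, "z": 0, "roll": 0}])

```text
clock: 8.6
tcp_pos: [0.5396, 0.1841, 0.1734]
orientation: [-0.003, 0.034, 0.999, -0.0]
wrist_force: [-4.2, 0.8, -6.9]
finger_gap: 0.0191
grip_force: 78.7
```

Emit:
servo_tool(increments=[{"grip": 1, "x": -3.5, "y": 0, "z": 4.9, "roll": 0}, {"grip": 1, "x": -3.5, "y": 0, "z": 4.9, "roll": 0}, {"grip": 1, "x": 0, "y": 0, "z": 0, "roll": 0}])

```text
clock: 8.85
tcp_pos: [0.5474, 0.1836, 0.1641]
orientation: [-0.002, 0.035, 0.999, -0.0]
wrist_force: [-2.6, 0.1, -7.5]
finger_gap: 0.0192
grip_force: 78.7
```

```bash
python3 chk.py
```

```text
[0.5474 0.1836 0.1641] [-2.6  0.1 -7.5] [0.22 1.44 0.03] [ 0.18  0.35 -0.07  1.16  0.    0.25]
comp [298 124  11  21 106] [302.2 135.3]
axis ang 69.4 low end [305.7 144.5]
140 30 [[297.2, 128.0], [303.3, 141.7]] 66.3
140 35 [[297.2, 128.0], [304.3, 141.6]] 62.5
140 40 [[297.2, 128.0], [305.2, 141.3]] 58.9
150 30 [[297.2, 128.0], [304.3, 144.2]] 66.3
150 35 [[297.2, 128.0], [305.6, 144.1]] 62.5
150 40 [[297.2, 128.0], [306.7, 143.8]] 58.9
depth in slot if 150: 44.9
```

Emit:
servo_tool(increments=[{"grip": 1, "x": -3.5, "y": 0, "z": 4.9, "roll": 0}, {"grip": 1, "x": -2.9, "y": 0, "z": 4.1, "roll": 0}, {"grip": 1, "x": 0, "y": 0, "z": 0, "roll": 0}, {"grip": 1, "x": 0, "y": 0, "z": 0, "roll": 0}])

```text
clock: 9.23
tcp_pos: [0.5546, 0.1832, 0.1564]
orientation: [-0.001, 0.035, 0.999, -0.0]
wrist_force: [-2.6, 0.1, -5.5]
finger_gap: 0.0189
grip_force: 79.0
```

Emit:
servo_tool(increments=[{"grip": 1, "x": -1.1, "y": 0, "z": 1.6, "roll": 0}, {"grip": 1, "x": -1.1, "y": 0, "z": 1.6, "roll": 0}, {"grip": 1, "x": 0, "y": 0, "z": 0, "roll": 0}])

```text
clock: 9.48
tcp_pos: [0.5568, 0.1831, 0.154]
orientation: [-0.0, 0.035, 0.999, 0.0]
wrist_force: [-4.9, -0.3, -4.0]
finger_gap: 0.0192
grip_force: 79.1
```

Emit:
servo_tool(increments=[{"grip": 1, "x": -1.1, "y": 0, "z": 1.6, "roll": 0}, {"grip": 1, "x": 0, "y": 0, "z": 0, "roll": 0}])

```text
clock: 9.65
tcp_pos: [0.5579, 0.183, 0.1525]
orientation: [-0.0, 0.035, 0.999, 0.0]
wrist_force: [-5.0, 1.0, -2.6]
finger_gap: 0.0188
grip_force: 79.2
```

Emit:
servo_tool(increments=[{"grip": 1, "x": -1.1, "y": 0, "z": 1.6, "roll": 0}, {"grip": 1, "x": 0, "y": 0, "z": 0, "roll": 0}])

```text
clock: 9.82
tcp_pos: [0.5587, 0.1831, 0.1516]
orientation: [-0.0, 0.034, 0.999, 0.0]
wrist_force: [-7.4, 0.8, -1.1]
finger_gap: 0.019
grip_force: 80.0
```

Emit:
servo_tool(increments=[{"grip": 1, "x": -1.1, "y": 0, "z": 1.6, "roll": 0}, {"grip": 1, "x": 0, "y": 0, "z": 0, "roll": 0}])

```text
clock: 9.98
tcp_pos: [0.5589, 0.1831, 0.1515]
orientation: [-0.0, 0.034, 0.999, 0.0]
wrist_force: [-12.1, 0.2, 9.5]
finger_gap: 0.0189
grip_force: 81.2
```

Emit:
servo_tool(increments=[{"grip": 1, "x": -0.6, "y": 0, "z": 0.8, "roll": 0}, {"grip": 1, "x": 0, "y": 0, "z": 0, "roll": 0}])

```text
clock: 10.15
tcp_pos: [0.559, 0.1831, 0.1514]
orientation: [-0.001, 0.034, 0.999, 0.0]
wrist_force: [-15.2, -0.7, 14.3]
finger_gap: 0.0189
grip_force: 81.9
```

```bash
python3 chk.py
```

```text
[0.559  0.1831 0.1514] [-15.2  -0.7  14.3] [-0.13  3.84 -0.09] [ 0.18  0.37 -0.07  1.13  0.    0.25]
comp [301 128  11  22 104] [305.1 140. ]
axis ang 70.6 low end [308.2 148.9]
140 30 [[300.0, 132.2], [306.0, 145.8]] 66.3
140 35 [[300.0, 132.2], [307.0, 145.7]] 62.6
140 40 [[300.0, 132.2], [308.0, 145.4]] 58.9
150 30 [[300.0, 132.2], [307.1, 148.3]] 66.3
150 35 [[300.0, 132.2], [308.3, 148.1]] 62.6
150 40 [[300.0, 132.2], [309.4, 147.9]] 58.9
depth in slot if 150: 61.9
```

The blade stopped hard at depth 61.9 mm ≈ 62 mm, which is the floor. Soften the grip so it seats squarely, then open and retreat.

Emit:
servo_tool(increments=[{"grip": 1, "x": 0, "y": 0, "z": 0, "roll": 0}, {"grip": 1, "x": 0, "y": 0, "z": 0, "roll": 0}, {"grip": 1, "x": 0, "y": 0, "z": 0, "roll": 0}, {"grip": 1, "x": 0, "y": 0, "z": 0, "roll": 0}], grip_force=20)

```text
clock: 10.53
tcp_pos: [0.559, 0.1831, 0.1514]
orientation: [-0.001, 0.034, 0.999, 0.0]
wrist_force: [-14.9, -0.1, 15.0]
finger_gap: 0.0192
grip_force: 81.9
```

Emit:
servo_tool(increments=[{"grip": 0.7, "x": 0, "y": 0, "z": 0, "roll": 0}, {"grip": 0.6, "x": 0, "y": 0, "z": 0, "roll": 0}, {"grip": 0.4, "x": 0, "y": 0, "z": 0, "roll": 0}, {"grip": 0.1, "x": 0, "y": 0, "z": 0, "roll": 0}, {"grip": 0, "x": 0, "y": 0, "z": 0, "roll": 0}])

```text
clock: 10.95
tcp_pos: [0.5621, 0.1828, 0.1487]
orientation: [0.001, 0.035, 0.999, 0.0]
wrist_force: [-0.4, -0.8, 0.1]
finger_gap: 0.0692
grip_force: 0.0
```

Emit:
servo_tool(increments=[{"grip": 0, "x": 0, "y": 0, "z": 0, "roll": 0}, {"grip": 0, "x": 0, "y": 0, "z": 0, "roll": 0}, {"grip": 0, "x": 0, "y": 0, "z": 0, "roll": 0}, {"grip": 0, "x": 0, "y": 0, "z": 0, "roll": 0}])

```text
clock: 11.28
tcp_pos: [0.5611, 0.1828, 0.1481]
orientation: [-0.0, 0.035, 0.999, 0.0]
wrist_force: [0.4, -1.7, 0.4]
finger_gap: 0.0852
grip_force: 0.0
```

Emit:
servo_tool(increments=[{"grip": 0, "x": 0, "y": 0, "z": -10, "roll": 0}, {"grip": 0, "x": 0, "y": 0, "z": -25, "roll": 0}, {"grip": 0, "x": 0, "y": 0, "z": -30, "roll": 0}, {"grip": 0, "x": 0, "y": 0, "z": -30, "roll": 0}, {"grip": 0, "x": 0, "y": 0, "z": -20, "roll": 0}])

```text
clock: 11.7
tcp_pos: [0.5616, 0.1829, 0.2671]
orientation: [0.002, 0.035, 0.999, 0.0]
wrist_force: [0.1, 0.5, -0.2]
finger_gap: 0.0855
grip_force: 0.0
```

Emit:
servo_tool(increments=[{"grip": 0, "x": 25, "y": -25, "z": 0, "roll": 0}, {"grip": 0, "x": 25, "y": -30, "z": 0, "roll": 0}, {"grip": 0, "x": 25, "y": -30, "z": 0, "roll": 0}, {"grip": 0, "x": 25, "y": -30, "z": 0, "roll": 0}, {"grip": 0, "x": 0, "y": 0, "z": 0, "roll": 0}])

```text
clock: 12.12
tcp_pos: [0.4481, 0.0722, 0.2639]
orientation: [-0.002, 0.036, 0.999, -0.001]
wrist_force: [0.6, 0.9, -0.4]
finger_gap: 0.0857
grip_force: 0.0
```

Run:
```python
from fit import *
s=env.get_state();print(s['clock'],s['tcp_pos'].round(3),s['wrist_force'].round(1),np.abs(s['qvel']).max())
f=[]
for n in('scene','top'):
    c=env.read_camera(n);cv2.imwrite(f'pics/{n}9.png',c[:,:,::-1]);c=cv2.medianBlur(c,3).astype(float)
    m=((c[...,0]>2.2*c[...,1])&(c[...,0]>2*c[...,2])&(c[...,0]>22)).astype(np.uint8)
    k,l,st,ce=cv2.connectedComponentsWithStats(m)
    print(n,[(st[i].tolist(),ce[i].round(1).tolist()) for i in range(1,k) if st[i,4]>25])
    a=np.radians(35);d=np.array([-np.sin(a)*.998,np.sin(a)*.066,np.cos(a)]);F=np.array([.613,.18,.1008])-.062*d
    print('expected home: tip, handle low, handle end',proj(n,[F,F+.086*d,F+.19*d]).round(1).tolist())
    H=box(-13,13,-10,10,86,190)@lean(a).T@yawR(-.066).T+F;q=proj(n,H);print('bbox',q.min(0).round(1),q.max(0).round(1))
```

```text
12.1167 [0.448 0.072 0.264] [ 0.6  0.9 -0.4] 0.09430807011451824
scene [([277, 115, 6, 14, 33], [279.8, 122.2]), ([265, 116, 12, 15, 41], [269.9, 123.8]), ([289, 123, 20, 27, 177], [298.9, 135.6]), ([300, 148, 37, 30, 486], [321.8, 161.3])]
expected home: tip, handle low, handle end [[320.1, 168.8], [309.3, 147.9], [295.7, 121.7]]
bbox [291.3 119.6] [313.6 149.9]
top []
expected home: tip, handle low, handle end [[185.4, 149.2], [178.0, 160.5], [167.2, 176.7]]
bbox [162.6 155.5] [182.1 181.9]
```

Emit:
servo_tool(increments=[{"grip": 0, "x": 0, "y": -35, "z": -5, "roll": 0}, {"grip": 0, "x": 0, "y": -35, "z": -5, "roll": 0}, {"grip": 0, "x": 0, "y": -35, "z": -5, "roll": 0}, {"grip": 0, "x": 0, "y": -35, "z": -5, "roll": 0}, {"grip": 0, "x": 0, "y": -20, "z": 0, "roll": 0}])

```text
clock: 12.63
tcp_pos: [0.4439, -0.0873, 0.2847]
orientation: [0.001, 0.035, 0.999, -0.001]
wrist_force: [0.9, 0.1, 0.2]
finger_gap: 0.0857
grip_force: 0.0
```

```bash
cat > fin.py <<'E'
from fit import *
W2={'top':(150,140,45,50),'scene':(280,110,45,45)}
ims={n:env.read_camera(n) for n in W2}
for n in ims: cv2.imwrite(f'pics/{n}10.png',ims[n][:,:,::-1])
def fitv(names):
    M={}
    for n in names:
        x0,y0,w,h=W2[n];a=cv2.medianBlur(ims[n],3)[y0:y0+h,x0:x0+w].astype(float)
        M[n]=((a[...,0]>2.2*a[...,1])&(a[...,0]>2*a[...,2])&(a[...,0]>20)).astype(np.float32)
        if n=='scene': M[n][40:]=0   # below the handle: block
        k,l,st,ce=cv2.connectedComponentsWithStats(M[n].astype(np.uint8));print(n,[(st[i].tolist()) for i in range(1,k) if st[i,4]>10])
        if n=='scene':M[n]=(l==l[26,18]).astype(np.float32)
    M0=np.array([.613,.18,.1008]);Rk=yawR(-.066)
    def c(p): # depth, theta, x' shift at mouth
        e=0;th=np.radians(p[1]);d=lean(th)[:,2]
        mo=M0+Rk@(p[2]/1000*lean(np.radians(35))[:,0]);tip=mo-p[0]/1000*Rk@d
        for n in names:
            lab=np.zeros((W2[n][3]*S,W2[n][2]*S),np.uint8)
            draw(lab,n,box(-13,13,-10,10,86,190)@lean(th).T@Rk.T+tip,W2[n],1)
            q=soft(lab,W2[n],.7)-cv2.GaussianBlur(M[n],(0,0),.7);e+=(q**2)[:40].sum()
        return e+(p[2]/2)**2
    x0=np.array([60,38,0.])
    for _ in range(2):
        r=minimize(c,x0,method='Nelder-Mead',options=dict(initial_simplex=[x0,x0+[8,0,0],x0+[0,6,0],x0+[0,0,4]],xatol=.01,fatol=1e-3));x0=r.x
    print('depth,lean,shift',r.x.round(1),r.fun)
fitv(['scene'])
c=ims['top'][150:190,155:195].astype(int);print(((c[...,0]>2.2*c[...,1])&(c[...,0]>20)).sum())
E
python3 fin.py
```

```text
scene [[0, 10, 3, 9, 20], [9, 13, 20, 27, 178], [37, 38, 8, 2, 13]]
depth,lean,shift [60.1 47.7 -0.5] 63.47569366613482
601
```

```bash
cat > fin2.py <<'E'
from fit import *
import sys
W2={'top':(150,145,45,45),'scene':(280,110,45,40)}
ims={n:cv2.imread(f'pics/{n}10.png')[:,:,::-1] for n in W2}
M={}
for n in W2:
    x0,y0,w,h=W2[n];a=cv2.medianBlur(np.ascontiguousarray(ims[n]),3)[y0:y0+h,x0:x0+w].astype(float)
    m=((a[...,0]>2.2*a[...,1])&(a[...,0]>2*a[...,2])&(a[...,0]>20)).astype(np.uint8)
    if n=='scene': l=cv2.connectedComponents(m)[1];m=(l==l[26,18])
    M[n]=np.asarray(m,np.float32)
g=cv2.imread('pics/top10.png')[:,:,2][145:190,150:195]
for r in range(0,45,2):print(''.join(' .:-=+*#%@'[min(9,v//25)] for v in g[r]),''.join('.#'[int(v)] for v in M['top'][r]))
print()
for r in range(0,40,2):print(''.join('.#'[int(v)] for v in M['scene'][r]))
a0=box(-13,13,-10,10,86,190)
M0=np.array([.613,.18,.1008]);Rk=yawR(-.066)
def c(p):
    t=np.radians(p[3]);Rx=cv2.Rodrigues(np.array([t,0,0]))[0];R=Rk@lean(np.radians(p[1]))@Rx
    tip=M0-p[0]/1000*R[:,2]+Rk@(p[2]/1000*lean(np.radians(35))[:,0]);n='scene'
    lab=np.zeros((W2[n][3]*S,W2[n][2]*S),np.uint8);draw(lab,n,a0@R.T+tip,W2[n],1)
    q=soft(lab,W2[n],.7)-cv2.GaussianBlur(M[n],(0,0),.7);return (q**2).sum()+(p[2]/1)**2+(p[3]/3)**2
x0=np.array([60,40,0.,0])
for _ in range(3):
    r=minimize(c,x0,method='Nelder-Mead',options=dict(initial_simplex=[x0]+[x0+d for d in np.diag([6,6,3,4])],xatol=.01,fatol=1e-3));x0=r.x
print('depth,lean,shift,tilt',r.x.round(1),r.fun)
for p in([62,35,0,0],[62,40,0,0],[62,43,0,0],[50,40,0,0]):print(p,c(p))
E
python3 fin2.py
```

```text
.......... .......-=======-:-----========-:.. ..................########################...
..................-=======--:..:--=======-:.. ..................############.###########...
.. ........ .... .-=======--:::.--=======-:.. ..................###########...###########..
...... ....... .. -=======--::..:-=======-:.. ..................###########...###########..
..................:=======-::...:-=======-:.. ..................##########....###########..
................. :-======--:...:-=======-:.. ..................#########.....###########..
..................:-======--:....-=======-:.. ..................#########......##########..
...................-=====-.......-=======-:.. ...................#######.......##########..
...................-====-:::::....:-======-.. ...................########.......#########..
...................-==--------:...:-======-.. ...................############...#########..
...................-==-------::...::-=====-.. ...................############...#########..
........ ......:----=--------:....::-=====-.. ...................###########....########
[... 1396 characters left out ...]
######............................
...........#######...........................
............#######..........................
.............########........................
...............#######.......................
................#######......................
.................########....................
...................#######...................
....................#######..................
.....................########................
.......................######................
........................####.................
depth,lean,shift,tilt [60.7 51.8 -0.  -3.7] 62.0846346249218
[62, 35, 0, 0] 173.87537
[62, 40, 0, 0] 102.60251
[62, 43, 0, 0] 77.36693
[50, 40, 0, 0] 118.08978
```

Run:
```python
from fit import *
t=cv2.imread('pics/top10.png')[:,:,::-1];s=cv2.imread('pics/scene10.png')[:,:,::-1]
for im,x0,y0,w,h in((t,158,160,28,38),(s,284,116,30,36)):
    a=im[y0:y0+h,x0:x0+w].astype(int)
    for r in range(0,h): print(y0+r,''.join('.#'[int(p[0]>1.8*p[1] and p[0]>18)]for p in a[r]),' '.join(f'{v:3d}' for v in a[r,::2,0]))
M0=np.array([.613,.18,.1008]);Rk=yawR(-.066)
for th in(35,40,43,46,50):
    R=Rk@lean(np.radians(th));tip=M0-.061*R[:,2]
    print(th,[proj(n,[tip+R@[0,0,.086],tip+R@[0,0,.19]]).round(1).tolist() for n in('top','scene')])
```

```text
160 ...........#######.......###  27  26  31  26  22  42 108 108 107  42  42  32  37  65
161 ...........########.......##  29  26  26  28  27  39 108 105  97  59  50  36  37  54
162 ...........############..###  30  30  26  31  27  46 108 106  84  77  77  71  39  53
163 ...........#############..##  28  27  28  30  29  43 108  98  81  83  79  69  39  53
164 ...........############...##  29  27  23  24  30  40 107  93  81  82  82  57  37  54
165 ...........############..###  30  32  28  28  31  41 106  88  80  80  81  53  37  54
166 ...........############...##  25  30  24  28  41  42 108  85  82  79  78  47  39  53
167 ...........#############..##  23  25  27  29  76  76 106  79  82  80  75  45  36  51
168 ...........############..###  28  26  25  56  84  84  93  81  81  85  62  46  43  49
169 ...........##########..#####  31  33  23  74  84  86  88  81  80  82  52  43  54  53
170 ...........#################  29  27  33  79  79  78  81  80  83  79  47  43  61  54
171 ...........#################  31  30  52  78  77  76  80  81  82  74  47  42  62  59
172 ..........##################
[... 5361 characters left out ...]
126 126 126 127 126 126 126 120  86  50  49  39  34  47
149 ....................###....... 126 126 126 126 126 126 125 126 124  95  42  30  28  34  43
150 .............................. 126 127 126 126 126 126 126 125 125 101  38  25  31  38  42
151 .............................. 126 126 127 126 126 126 126 125 124 101  41  33  38  41  41
35 [[[177.9, 160.6], [167.1, 176.8]], [[309.2, 147.7], [295.6, 121.5]]]
40 [[[177.9, 161.4], [167.5, 181.1]], [[308.7, 147.8], [293.3, 122.2]]]
43 [[[178.0, 161.8], [167.7, 183.5]], [[308.4, 147.9], [292.0, 122.7]]]
46 [[[178.0, 162.3], [168.0, 185.9]], [[308.2, 148.0], [290.7, 123.4]]]
50 [[[178.1, 162.8], [168.5, 188.9]], [[307.9, 148.1], [289.2, 124.3]]]
```

The scraper sits steady in the red slot (same pixels in consecutive frames, handle end at top (168,187) / scene (290,125)). Its depth is about 61 mm, and it leans on the slot's end clearance. Arm is clear, so I'm handing in.

```bash
python3 -c "
from workcell import env
print(env.get_state()['clock'],env.hand_in())"
```

```text
the job is handed in; nothing more can be done
12.7333 None
```

The scraper's blade went in to the red slot's floor while held, and it was then released and left there. It settled leaning about 46° instead of the slot's 35°, a little more than I calculated the slot's slack allows. The image fit still put it about 61 mm deep in the 62 mm slot. The job was handed in at 12.7 s with the arm clear and the other items not touched, and `hand_in` returned no verdict.

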